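Seat the keyed lens of a tap light

TASK

The tap light stuck to the bench has just had new batteries, and its white lens is back in the housing but turned the wrong way, so that it stands proud on the orange pin. With a fingertip push the lens round by its raised lug, without squeezing the lug, until the notch in its edge is over the pin, then press the lens straight down until it is fully home on the rim, and take the finger away. Do not pull the lens up or out, leave the light's side switch off, and leave the plate, cup, teether and forks where they lie.

Things in the scene. Friction and masses are not known exactly. Their poses are not given: they have to be found in the camera images.
- light_centre (a point): Battery tap light: a round dark grey housing 140 mm across and 30 mm high, fixed to the bench. This point lies on its axis at the top of its rim, 30 mm above the bench; its z axis is up and its x axis points to the pin. The rim is a flat ring from 51 to 70 mm from the axis; the white lens covers all but its outer 11 mm.
- pin (a point): Orange plastic locating pin, upright, 10 mm in diameter with a rounded top, standing 4.8 mm above the rim, 57 mm from the light's axis; an orange mark 16 mm wide runs from it to the rim's outer edge and down the housing's side, and stays visible when the lens covers the pin. The point is on the pin's axis, 5 mm above the rim.
- notch (a point): Notch in the edge of the lens, open to the outside, 12.5 mm wide and 9 mm deep. The point lies in its middle, 57 mm from the light's axis, at the underside of the lens's flange; it turns and sinks with the lens. The flange is 118 mm across and 4 mm thick. The rounded pin guides the notch in when it is pressed within about 2 mm of line.
- lug: Raised black rubber finger lug on the lens's top, diametrically opposite the notch: 20 mm long radially (27 to 47 mm from the light's axis), 10 mm wide, 10 mm high above the lens's flat top. Its origin is the centre of its underside, on the lens's top. It turns with the lens and can be pushed sideways either way with about 1.5 N (it is only glued on: never squeeze or force it with more than 30 N); the lens stays at whatever angle it is left.
- lens_top (a point): Centre of the lens's flat round top (98 mm across, the lug being all that stands on it), 12 mm above the rim (42 mm above the bench) while the lens is proud, 7 mm above the rim when it is seated.
- lens_turn (a joint): Angle of the lens about the light's vertical axis (rad): 0 when the notch is in line with the pin, growing anticlockwise seen from above; a full turn (6.28) is in line again. It turns freely all the way round either way while proud.
- lens_press (a joint): How far the lens has been pressed down (m): 0 as it starts, standing proud by 5 mm on the pin; 0.005 when seated on the rim, possible only with the notch over the pin. It is a snug push fit that needs about 4 N (8 to 12 N is ample), does not sink of itself, and stays down. Negative values mean it is being pulled out.
- switch (a joint): Small steel toggle switch on the housing's side, 90 degrees clockwise from the pin seen from above, sticking out 25 mm from the side at 16 mm above the bench (rad): 0 is off, 0.6 is on.
- plate: Yellow plastic plate, 176 mm across, 18 mm high, on the dark oak high chair tray (tray top 18 mm, tray lip 30 mm above the bench; the tray lies left of the light, from y = 0.23 m on). Origin at the centre of its underside.
- cup: Stainless steel cup, 68 mm across, 72 mm high, standing on the tray. Origin at the centre of its underside.
- teether: Turquoise silicone teether, a scalloped ring 83 mm across, 13 mm thick, lying on the bench. Origin at the centre of its underside.
- fork_a: Bamboo child's fork, 150 mm long, 24 mm wide, 6 mm thick, lying on the bench. Origin at its middle, underside; x along it to the tines.
- fork_b: The other bamboo fork, the same.
Things that resemble listed ones, but are neither listed nor needed, are in the scene too. What is shaped like the part that bears light_centre but purple or red is not meant.

How it is judged:
By the outcome, as a careful person would: the job done as asked, in the order asked, and still so for the second after the job is handed in, with the robot touching nothing.
It also fails if it takes over 51 s, if anything falls off the work surface, if the arm or the gripper's body presses on something with over 40 N, if the wrist force passes 120 N, or if a joint passes its speed limit or range.

ROBOT

A 7-joint arm with a two-finger parallel gripper is mounted at the origin on the work surface. World frame = base frame: x ahead of the robot, y to its left, z up, the work surface at z = 0. Lengths are in m, angles in rad, forces in N, time in s.
With the tool pointing down it reaches from about 0.425 to 0.95 m from the base axis. Payload 4.7 kg.
Tool frame: the origin (TCP) lies midway between the tips of the shut fingers; the grasp point (between the pads) lies 19 mm behind it (r.grip_depth is the distance from the TCP to the grasp point, in m); y points along the fingers, z is the direction in which the jaws open and shut, and the axes are right-handed (so a half turn about y gives the same grasp; the last joint's range is limited). The gripper opens to 85 mm and grips with 20 to 120 N. Pads are 22 mm wide; open, the fingers measure 114 mm over their backs; the gripper's body (76 mm by 85 mm) begins 54 mm behind the grasp point. The pads swing forward as they close: fully open they stand 13 mm farther back than shut.
Start: joints at [-1.264, 0.469, -0.049, 1.532, 0.024, 1.141, -0.082], TCP at [0.222, 0.637, 0.231] pointing down, gripper open.
Joint ranges: [-2.59, 2.59], [-0.33, 1.99], [-1.39, 1.29], [0.1, 2.45], [-1.04, 4.18], [0.21, 1.99], [-2.66, 2.66]. Speed limits (rad/s): [2.57, 2.57, 3.14, 3.14, 3.14, 3.14, 3.14].

INTERFACE

Orientations are given as a rotation vector (axis times angle).
In Python, from cell import r gives the robot as it stands.
- The arm moves only by the shell command python3 -m jog 'ROWS' [OPENING]. ROWS is text: rows parted by semicolons, each of 4 numbers parted by spaces: the shift along the tool's x, y, z in mm, then the turn about the tool's y in rad. In form: dx dy dz turn; .... A call has 1 to 20 rows; each row is the pose to reach, as a shift and turn from the pose commanded when the call began, along the tool's axes at that moment; what a row does not reach only later rows make up. A row lasts 1/8 s, in which the tool goes at most 62.5 mm and 10.7 degrees, less where a joint would pass 70% of its speed; a pose out of reach is approached as far as the arm can. A call with a gripper value outside its range is refused whole. OPENING is the gripper command: -1 is shut, 1 is fully open, values between are in proportion, set as the call begins (- or left out, the last holds). The fingers move at their own pace and stop on an object; the grip force is fixed at half the most. Time passes only in rows, so rows that repeat a pose let the fingers close. It gives the time, the measured TCP pose, the force and the opening at its end, in the units of the state.
- r.observe(): the state, without advancing time (a new reading comes with each control period).
- r.snapshot(name): name is "scene" or "top" or "wrist"; returns a dict with "frame" (400x640x3 uint8, red, green, blue), "mtx" (3x3 intrinsics, pixels), "rvec" (rotation vector, rad) and "tvec" (3), from world to camera coordinates, as OpenCV has them. Camera axes: x right, y down, z forward; pixel columns grow to the right and rows downward; lengths in m; the calibration is good to about 2 mm. A picture is of the moment at which its call begins. There is no depth.
- r.sign_off(): hands the job in, once; it reports no verdict.
The state is a dict: "t": time; "q": joint angles; "joint_vel": joint speeds; "joint_efforts": joint torques, N m; "tool_pos": TCP position; "tcp_rot": TCP orientation; "wrist_force": force on the tool from outside, world axes, zero at the start; "wrist_torque": the same for the moment, N m; "gripper_width": opening from 0.0 (shut) to 1.0 (fully open).
Only numpy, scipy, OpenCV 4.12 (cv2) and the standard library are available. Lean on these libraries where they do the work, as an engineer would, in place of code of your own. Each camera call takes 0.05 s, during which the arm holds its last target.

## Working session

There is one attempt and no reset: what is moved stays moved. The work goes in short steps, Python scripts to look and compute and a shell command to move; the robot and the scene stay as the last step left them, time stands still between calls to the robot, and variables do not carry over. Pictures are saved under pics/ and viewed, and the job is handed in when it is done.

```bash
mkdir -p pics
python3 - <<'E'
from cell import r
import cv2
s=r.observe();print(s['t'],s['tool_pos'],s['tcp_rot'],s['wrist_force'],s['gripper_width'])
for n in("scene","top","wrist"):
    d=r.snapshot(n);cv2.imwrite(f"pics/{n}0.png",d["frame"][:,:,::-1])
    import pickle;pickle.dump(d,open(f"pics/{n}0.pkl","wb"))
E
```

```text
0.0 [0.22220972 0.63675201 0.23025135] [-1.55664462  0.26373529 -0.26335247] [-0.75704243  1.05144146  0.66119044] 0.9983130281386782
```

View pics/scene0.png

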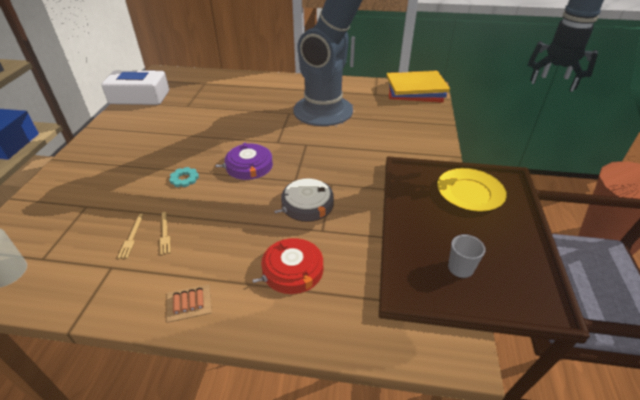

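View pics/top0.png

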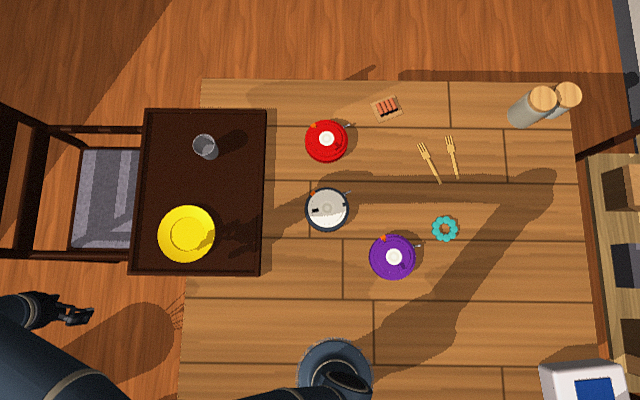

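View pics/wrist0.png

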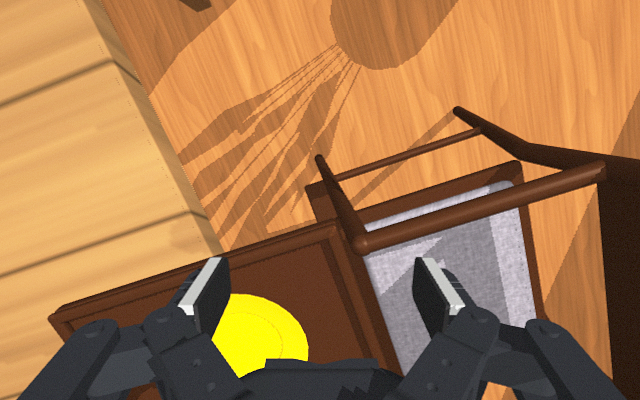

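The dark grey light is at about (327,209) in the top view and (307,200) in the scene view. The lug is dark, near (316,210) in top. I'll zoom in and measure.

```bash
cat > h.py <<'E'
import numpy as np,cv2
def ray(d,uv,z):
    R=cv2.Rodrigues(np.array(d["rvec"],float))[0];t=np.array(d["tvec"],float).ravel()
    p=cv2.undistortPoints(np.array(uv,float).reshape(-1,1,2),d["mtx"],None).reshape(-1,2)
    w=np.c_[p,np.ones(len(p))]@R; c=-R.T@t
    return c+w*((z-c[2])/w[:,2])[:,None]
def proj(d,P):
    return cv2.projectPoints(np.array(P,float).reshape(-1,1,3),np.array(d["rvec"],float),np.array(d["tvec"],float),d["mtx"],None)[0].reshape(-1,2)
def load(n):
    import pickle;return pickle.load(open(f"pics/{n}.pkl","rb"))
E
python3 - <<'E'
from h import *
d=load("top0");f=d["frame"];c=f[175:245,290:365]
cv2.imwrite("pics/tz.png",cv2.resize(c[:,:,::-1],None,fx=8,fy=8,interpolation=cv2.INTER_NEAREST))
s=load("scene0");c=s["frame"][165:235,265:350]
cv2.imwrite("pics/sz.png",cv2.resize(c[:,:,::-1],None,fx=8,fy=8,interpolation=cv2.INTER_NEAREST))
print(ray(d,[(327,209),(316,210),(312,191)],0.03))
# white lens
for n,dd,box in(("top",d,(175,245,290,365)),("scene",s,(165,235,265,350))):
    y0,y1,x0,x1=box;g=dd["frame"][y0:y1,x0:x1].astype(int)
    hsv=cv2.cvtColor(dd["frame"][y0:y1,x0:x1],cv2.COLOR_RGB2HSV)
    m=((hsv[...,1]<50)&(hsv[...,2]>110)).astype(np.uint8)
    cs=cv2.findContours(m,0,1)[0];k=max(cs,key=cv2.contourArea)
    e=cv2.fitEllipse(cv2.convexHull(k));u=(e[0][0]+x0,e[0][1]+y0);print(n,u,e[1:],ray(dd,[u],0.036 if 0 else .040))
    o=((hsv[...,0]<12)&(hsv[...,1]>170)&(hsv[...,2]>120)).astype(np.uint8)
    ys,xs=np.nonzero(o);print("orange",len(xs),xs.mean()+x0,ys.mean()+y0,ray(dd,[(xs.mean()+x0,ys.mean()+y0)],.03))
E
```

```text
[[0.49783426 0.02547283 0.03      ]
 [0.49426806 0.05964005 0.03      ]
 [0.5545018  0.07299643 0.03      ]]
top (326.56763458251953, 208.1788558959961) ((37.904659271240234, 38.62763977050781), 161.7534637451172) [[0.49873006 0.027053   0.04      ]]
orange 15 312.2 192.93333333333334 [[0.54831105 0.07227446 0.03      ]]
scene (306.8778839111328, 193.28226470947266) ((30.326860427856445, 46.588645935058594), 88.37638854980469) [[0.50778442 0.03004473 0.04      ]]
orange 33 321.8181818181818 210.63636363636363 [[0.55741424 0.07655686 0.03      ]]
```

View pics/tz.png

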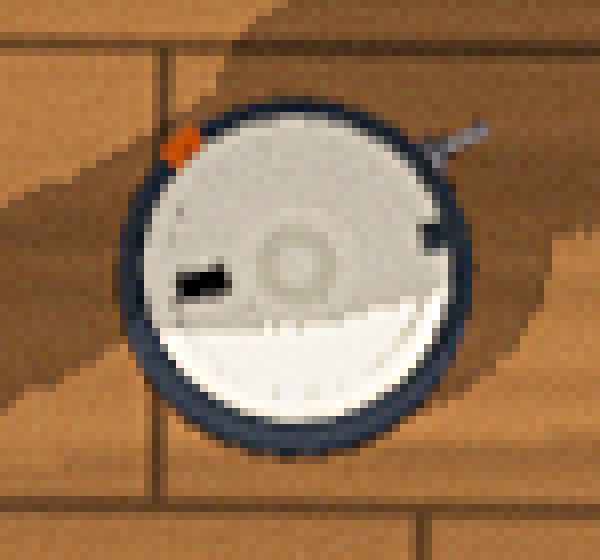

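View pics/sz.png

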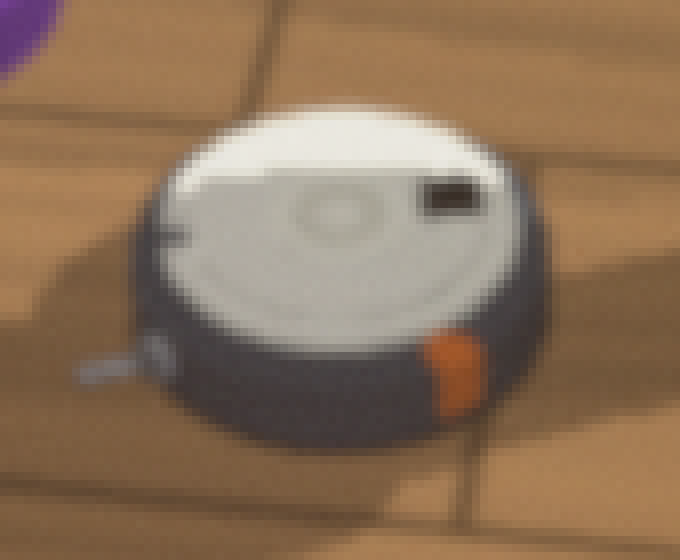

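Run:
```python
from h import *
from cell import r
s=r.observe();R=cv2.Rodrigues(s['tcp_rot'])[0];print(R.round(4))
d=load("top0");o=np.array([290,175]);k=lambda x,y:np.array([x,y])/8-.5+o
c=ray(d,[k(297,263)],.042)[0];l=ray(d,[k(202,281)],.0505)[0];n=ray(d,[k(433,236)],.036)[0];p=ray(d,[k(181,146)],.03)[0]
sc=load("scene0");o2=np.array([265,165]);k2=lambda x,y:np.array([x,y])/8-.5+o2
C=ray(sc,[k2(340,213)],.042)[0];L=ray(sc,[k2(452,186)],.052)[0];N=ray(sc,[k2(175,237)],.038)[0];P=ray(sc,[k2(457,345)],.03)[0]
for c,l,n,p in((c,l,n,p),(C,L,N,P)):
    print("c",c.round(4))
    for m,v in(("lug",l),("notch",n),("pin",p)):
        w=v-c;print(m,v.round(4),np.hypot(*w[:2]).round(4),np.degrees(np.arctan2(w[1],w[0])).round(1))
# housing outline ellipse in top
f=d["frame"][175:245,290:365].astype(int)
m=((f[...,2]>=f[...,0])&(f.sum(2)<220)|(f.min(2)>110)).astype(np.uint8)
kk=max(cv2.findContours(m,0,1)[0],key=cv2.contourArea);e=cv2.minEnclosingCircle(kk);print(e,ray(d,[np.array(e[0])+o],.03))
```

```text
[[ 9.442e-01 -5.000e-04  3.295e-01]
 [-3.295e-01 -1.400e-03  9.442e-01]
 [ 0.000e+00 -1.000e+00 -1.500e-03]]
c [0.5009 0.0269 0.042 ]
lug [0.4921 0.0633 0.0505] 0.0374 103.7
notch [ 0.5132 -0.0258  0.036 ] 0.0542 -76.9
pin [0.5489 0.0725 0.03  ] 0.0662 43.5
c [0.5015 0.0293 0.042 ]
lug [0.4944 0.0654 0.052 ] 0.0368 101.1
notch [ 0.5165 -0.0229  0.038 ] 0.0544 -73.9
pin [0.5463 0.0745 0.03  ] 0.0637 45.2
((37.16666793823242, 33.5), 22.882648468017578) [[0.49941669 0.02496652 0.03      ]]
```

Both views agree: the centre is about (0.501, 0.028), the lug is at ~102.5° and the pin at ~44.3°, so the lens must turn about +122°. I'll move to a hover with the fingers shut, the yaw turned so that tool +x is the push direction.

```bash
python3 -m jog '35 0 -32 0.18; 70 0 -65 0.36; 104 0 -97 0.54; 138 0 -130 0.72; 173 0 -162 0.9; 207 0 -194 1.08; 242 0 -226 1.26; 277 0 -259 1.44; 311 0 -291 1.62; 346 0 -323 1.8; 380 0 -356 1.98; 415 0 -388 2.16; 450 0 -420 2.34; 484 0 -453 2.5; 484 0 -453 2.58; 484 0 -453 2.58; 484 0 -453 2.58' -1
python3 - <<'E'
from h import *
from cell import r
import pickle
s=r.observe();R=cv2.Rodrigues(s['tcp_rot'])[0];print(s['t'],s['tool_pos'],s['wrist_force'],s['q']);print(R.round(3))
d=r.snapshot("wrist");pickle.dump(d,open("pics/w1.pkl","wb"));cv2.imwrite("pics/w1.png",d["frame"][:,:,::-1])
E
```

```text
t: 2.28
tool_pos: [0.5298, 0.051, 0.2311]
tcp_rot: [-0.242, 2.101, -2.1]
wrist_force: [-0.3, -0.5, 0.0]
gripper_width: 0.002
2.275 [0.52975343 0.05096714 0.231076  ] [-0.26842016 -0.48469233  0.0304393 ] [-0.72818741  0.26828212  0.67549287  1.90164448 -0.19414025  1.03750622
 -1.31300431]
[[-0.974 -0.001  0.226]
 [-0.226  0.    -0.974]
 [ 0.    -1.    -0.   ]]
```

View pics/w1.png

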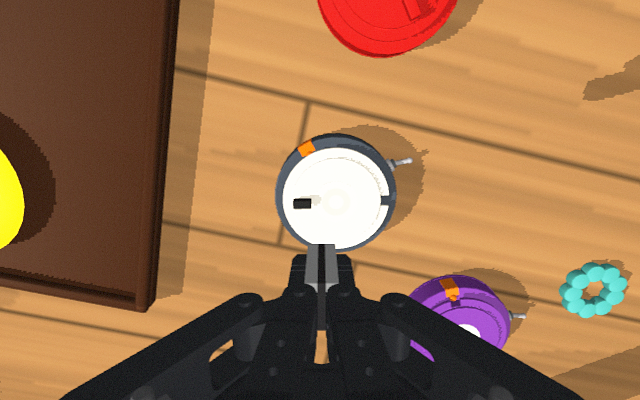

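The wrist view shows the light with the mark at (306,149), lug (302,203), notch (386,201) and switch lever (402,161). The shut fingertips are at (321,247). I'll refine the positions from this picture.

```bash
cat > m.py <<'E'
from h import *
def meas(d,box,lens_z=.042):
    x0,y0,x1,y1=box;f=d["frame"][y0:y1,x0:x1];hsv=cv2.cvtColor(f,cv2.COLOR_RGB2HSV).astype(int);o=np.array([x0,y0])
    white=((hsv[...,1]<40)&(hsv[...,2]>180)).astype(np.uint8)
    k=max(cv2.findContours(white,0,1)[0],key=cv2.contourArea);h=cv2.convexHull(k)
    e=cv2.fitEllipse(h);c=ray(d,[np.array(e[0])+o],lens_z-.008+.002)[0]
    hp=ray(d,h.reshape(-1,2)+o,lens_z-.008)[:,:2];rr=np.hypot(*(hp-c[:2]).T);print("lens c",c.round(4),"r med",np.median(rr).round(4))
    out={"c":c}
    def blob(m,z,name):
        n,_,st,ce=cv2.connectedComponentsWithStats(m.astype(np.uint8))
        for i in range(1,n):
            if st[i,4]<8: continue
            w=ray(d,[ce[i]+o],z)[0];v=w-c;print(name,st[i,4],(ce[i]+o).round(1),w.round(4),"r",np.hypot(*v[:2]).round(4),"ang",np.degrees(np.arctan2(v[1],v[0])).round(1))
    fill=np.zeros_like(white);cv2.fillConvexPoly(fill,h,1)
    dark=(hsv[...,2]<110)&(fill>0)
    blob(dark,lens_z+.008,"dark(lug z)");blob(dark,lens_z-.010,"dark(notch z)")
    blob((hsv[...,0]<20)&(hsv[...,1]>200)&(hsv[...,2]>180),.03,"orange")
E
python3 - <<'E'
from m import *
meas(load("w1"),(268,128,400,243))
E
```

```text
lens c [0.5019 0.0287 0.036 ] r med 0.0592
dark(lug z) 72 [384.5 200. ] [ 0.5158 -0.0214  0.05  ] r 0.052 ang -74.5
dark(lug z) 166 [301.5 203.2] [0.492  0.0645 0.05  ] r 0.0371 ang 105.4
dark(notch z) 72 [384.5 200. ] [ 0.5108 -0.0264  0.032 ] r 0.0559 ang -80.9
dark(notch z) 166 [301.5 203.2] [0.4856 0.0643 0.032 ] r 0.0391 ang 114.6
orange 159 [306.  148.2] [0.5477 0.0726 0.03  ] r 0.0634 ang 43.8
```

```bash
python3 -m jog '9 0 -21 0; 9 40 -21 0; 9 80 -21 0; 9 120 -21 0; 9 145 -21 0; 9 165 -21 0; 9 175 -21 0; 9 184 -21 0; 9 184 -21 0; 9 184 -21 0'
python3 - <<'E'
from h import *
from cell import r
import pickle
s=r.observe();print(s['tool_pos'],s['wrist_force'])
for n in("wrist","scene"):
    d=r.snapshot(n);pickle.dump(d,open(f"pics/{n}2.pkl","wb"));f=d["frame"][:,:,::-1]
    if n=="scene": f=cv2.resize(f[140:240,240:370],None,fx=5,fy=5)
    cv2.imwrite(f"pics/{n}2.png",f)
E
```

```text
t: 3.58
tool_pos: [0.5171, 0.0687, 0.0479]
tcp_rot: [-0.237, 2.102, -2.101]
wrist_force: [0.1, 0.1, 1.0]
gripper_width: -0.001
[0.51710377 0.0687204  0.04786679] [0.14672196 0.14786584 1.03062311]
```

View pics/wrist2.png

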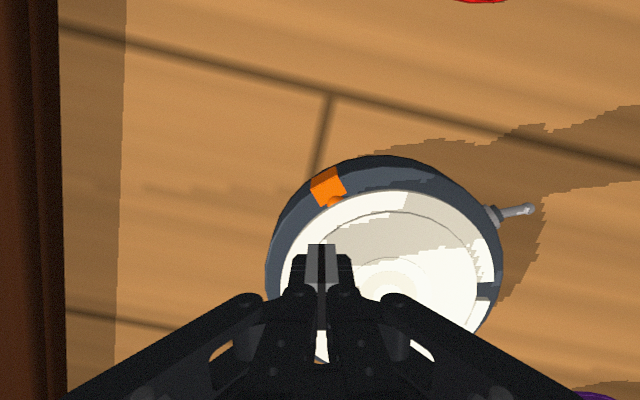

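View pics/scene2.png

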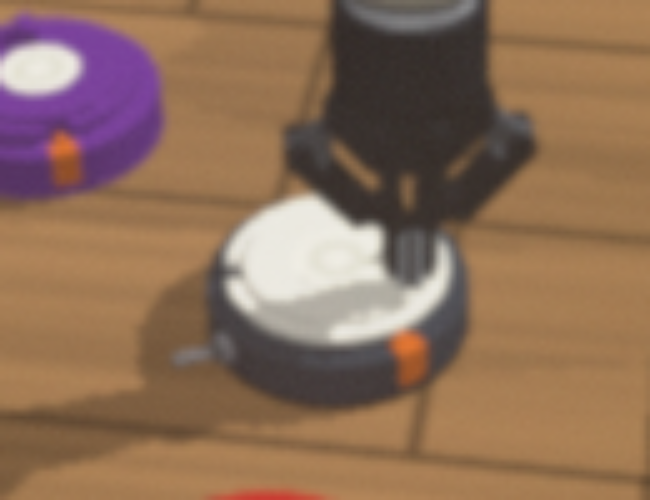

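```bash
cat > arc.py <<'E'
from h import *
from cell import r
import sys
c=np.array([.5015,.0280])
def rows(angs,s,rad=.037,yaw=None):
    st=r.observe();R=cv2.Rodrigues(st['tcp_rot'])[0];X,Z=R[:2,0],R[:2,2];p=st['tool_pos'][:2]
    a0=np.degrees(np.arctan2(X[1],X[0]))-90
    v=p-c;print("lug-angle frame of tool",a0%360,"radial",v@[np.cos(np.radians(a0)),np.sin(np.radians(a0))],"tang",v@X, "z",st['tool_pos'][2])
    for a,si in zip(angs,s):
        t=np.radians(a);q=c+rad*np.array([np.cos(t),np.sin(t)])-si*np.array([-np.sin(t),np.cos(t)])
        D=(q-p)*1000;turn=-np.radians((a-a0+180)%360-180)
        print(f"{D@X:.1f} 0 {D@Z:.1f} {turn:.3f};",end=" ")
    print()
E
python3 - <<'E'
from arc import *
a=np.arange(104,205,6);rows(a,[.0165]+[.016]*(len(a)-1))
E
```

```text
lug-angle frame of tool 102.94118304897427 radial 0.036189467566472344 tang -0.024307244622107312 z 0.047862779573409765
8.5 0 -1.1 -0.018; 13.0 0 -2.5 -0.123; 17.1 0 -3.5 -0.228; 21.3 0 -4.0 -0.333; 25.5 0 -4.1 -0.437; 29.7 0 -3.8 -0.542; 33.8 0 -3.0 -0.647; 37.9 0 -1.8 -0.752; 41.8 0 -0.1 -0.856; 45.5 0 1.9 -0.961; 48.9 0 4.3 -1.066; 52.1 0 7.0 -1.170; 55.0 0 10.1 -1.275; 57.6 0 13.5 -1.380; 59.8 0 17.1 -1.485; 61.6 0 20.9 -1.589; 63.0 0 24.9 -1.694;
```

```bash
python3 -m jog '5 0 0 0; 8.5 0 -1 -0.02; 13 0 -2.5 -0.12; 17 0 -3.5 -0.23; 21 0 -4 -0.33; 25.5 0 -4 -0.44; 29.5 0 -4 -0.54; 34 0 -3 -0.65; 38 0 -2 -0.75; 42 0 0 -0.86'
python3 - <<'E'
from arc import *
import pickle
s=r.observe();print(s['tool_pos'],s['wrist_force'])
for n in("wrist","top","scene"):
    d=r.snapshot(n);pickle.dump(d,open(f"pics/{n}3.pkl","wb"));f=d["frame"][:,:,::-1]
    if n=="scene": f=cv2.resize(f[140:240,240:370],None,fx=5,fy=5)
    if n=="top": f=cv2.resize(f[165:255,275:375],None,fx=6,fy=6)
    cv2.imwrite(f"pics/{n}3.png",f)
a=np.arange(152,215,6);rows(a,[.016]*(len(a)))
E
```

```text
t: 4.92
tool_pos: [0.4757, 0.0597, 0.0475]
tcp_rot: [-0.941, 1.554, -1.553]
wrist_force: [-0.6, 0.9, -0.0]
gripper_width: 0.0
[0.4756874  0.05970341 0.04750593] [-0.57821403  0.93319957 -0.01261037]
lug-angle frame of tool 152.12139250811697 radial 0.03753586632829271 tang -0.015338069030426268 z 0.047462133688186366
-0.7 0 0.6 0.002; 3.2 0 -0.9 -0.103; 7.3 0 -2.0 -0.207; 11.5 0 -2.6 -0.312; 15.7 0 -2.8 -0.417; 19.9 0 -2.5 -0.521; 24.1 0 -1.8 -0.626; 28.1 0 -0.7 -0.731; 32.1 0 0.9 -0.836; 35.8 0 2.8 -0.940; 39.3 0 5.1 -1.045;
```

View pics/wrist3.png

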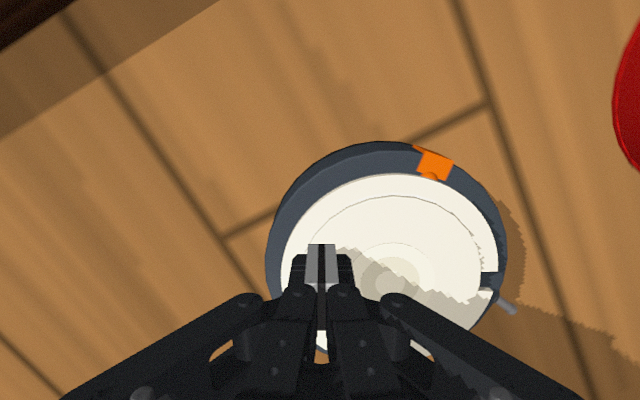

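View pics/scene3.png

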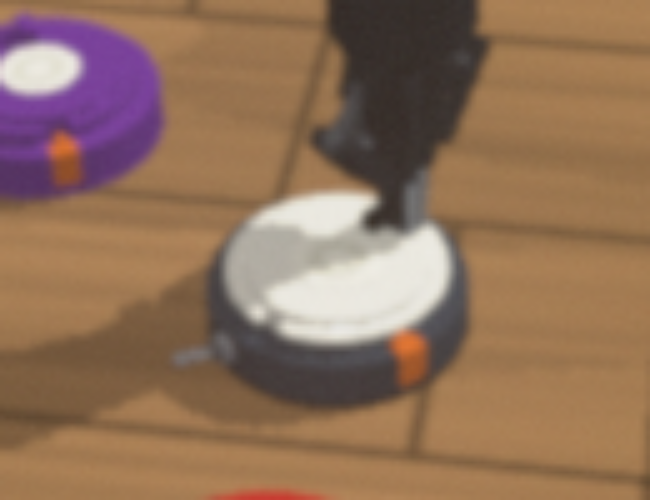

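The finger is pushing the lens round: the notch keeps at (490,279) in the wrist view and the pin mark is coming round to it. I'll continue to just short of line.

```bash
python3 -m jog '3 0 -1 -0.10; 7.5 0 -2 -0.21; 11.5 0 -2.5 -0.31; 15.5 0 -3 -0.42; 20 0 -2.5 -0.52; 24 0 -2 -0.63; 28 0 -0.5 -0.73; 32 0 1 -0.84; 36 0 3 -0.94; 39.5 0 5 -1.05; 39.5 0 5 -1.05'
python3 - <<'E'
from arc import *
import pickle
s=r.observe();print(s['tool_pos'],s['wrist_force'],s['q'])
for n in("wrist","top","scene"):
    d=r.snapshot(n);pickle.dump(d,open(f"pics/{n}4.pkl","wb"));f=d["frame"][:,:,::-1]
    if n=="scene": f=cv2.resize(f[140:240,240:370],None,fx=5,fy=5)
    if n=="top": f=cv2.resize(f[165:255,275:375],None,fx=6,fy=6)
    cv2.imwrite(f"pics/{n}4.png",f)
a=np.arange(210,230,2);rows(a,[.016]*(len(a)))
E
```

```text
t: 6.45
tool_pos: [0.4615, 0.0217, 0.0472]
tcp_rot: [-1.424, 0.786, -0.786]
wrist_force: [-0.4, 0.3, -0.7]
gripper_width: 0.0
[0.46152182 0.02172356 0.04720439] [-0.41062331  0.28980729 -0.68611348] [-0.1555759   0.39465919  0.02093577  2.18994684 -0.01552585  0.55755753
  0.43902785]
lug-angle frame of tool 212.26175288418673 radial 0.03691984123605319 tang -0.016083359168223666 z 0.0472306951134049
-1.4 0 0.6 0.039; -0.1 0 -0.0 0.005; 1.2 0 -0.5 -0.030; 2.5 0 -1.0 -0.065; 3.9 0 -1.5 -0.100; 5.2 0 -1.9 -0.135; 6.6 0 -2.3 -0.170; 7.9 0 -2.6 -0.205; 9.3 0 -2.8 -0.240; 10.7 0 -3.0 -0.275;
```

View pics/wrist4.png

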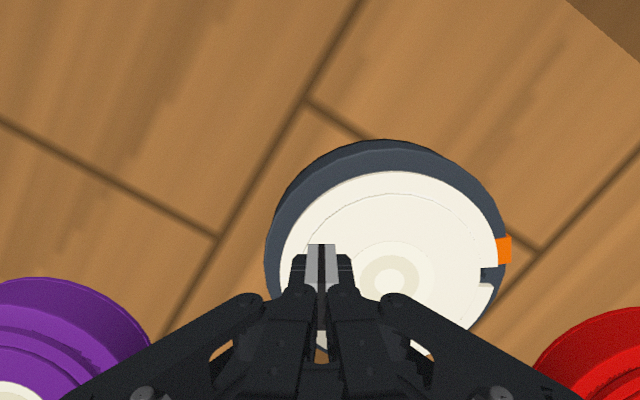

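View pics/top4.png

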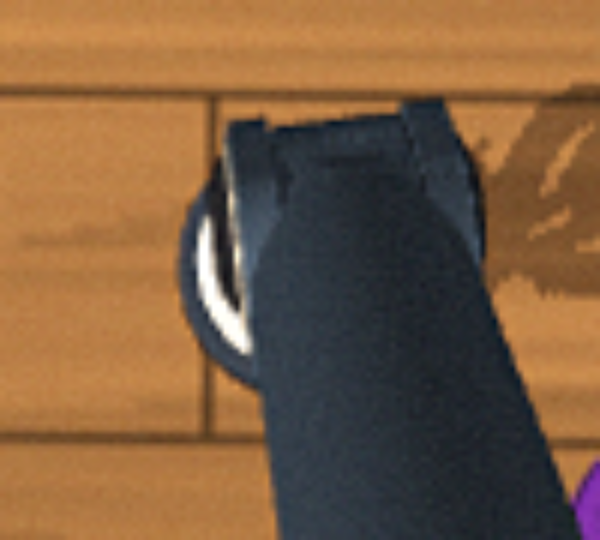

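Run:
```python
from arc import *
d=load("wrist4");f=d["frame"][215:315,430:530,::-1]
cv2.imwrite("pics/z4.png",cv2.resize(f,None,fx=6,fy=6,interpolation=cv2.INTER_NEAREST))
```

```text
(no output)
```

View pics/z4.png

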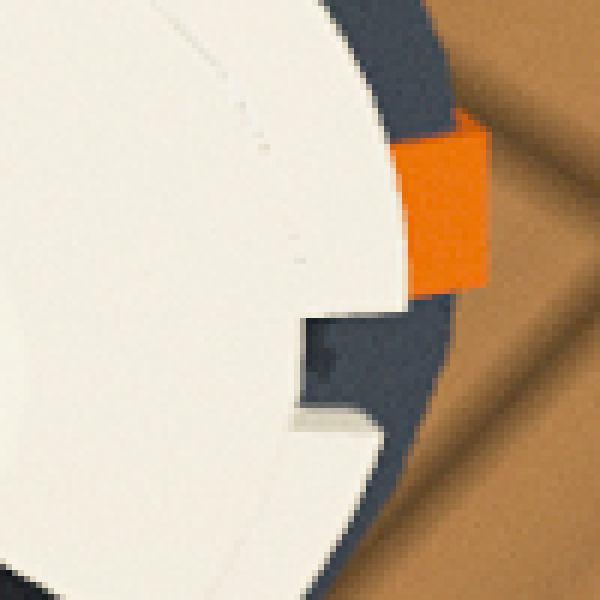

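Run:
```python
from arc import *
d=load("wrist4");k=lambda P:np.array(P)/6-.5+np.array([430,215])
A=lambda w:np.degrees(np.arctan2(w[:,1]-c[1],w[:,0]-c[0]))
n=ray(d,k([(407,312),(384,432),(303,317),(291,431)]),.038)
print(n.round(4),np.hypot(*(n[:,:2]-c).T).round(4),A(n), np.linalg.norm(n[0]-n[1]),np.linalg.norm(n[2]-n[3]))
print("notch mid",A((n[:1]+n[1:2])/2),A((n[2:3]+n[3:])/2))
m=ray(d,k([(392,145),(413,299),(440,139),(440,296)]),.0305)
print(m.round(4),np.hypot(*(m[:,:2]-c).T).round(4),A(m),np.linalg.norm(m[2]-m[3]))
print("pin",A((m[:1]+m[1:2])/2),A((m[2:3]+m[3:])/2))
# mean lens centre from this image: lens edge points
e=ray(d,k([(330,10),(365,75),(398,170),(407,260),(405,308),(383,436),(345,525),(310,590)]),.038)[:,:2]
M=np.c_[2*e,np.ones(len(e))];x=np.linalg.lstsq(M,(e**2).sum(1),rcond=None)[0];print("centre",x[:2],np.sqrt(x[2]+x[0]**2+x[1]**2), np.hypot(*(e-c).T))
```

```text
[[0.5451 0.0651 0.038 ]
 [0.5518 0.0545 0.038 ]
 [0.5375 0.0597 0.038 ]
 [0.5445 0.0501 0.038 ]] [0.0572 0.0568 0.048  0.0483] [40.36555626 27.83385444 41.33487388 27.1907908 ] 0.012451849178687663 0.011860951726739415
notch mid [34.12067714] [34.23975367]
[[0.5386 0.0761 0.0305]
 [0.551  0.0652 0.0305]
 [0.5419 0.0789 0.0305]
 [0.5529 0.0668 0.0305]] [0.0607 0.0619 0.065  0.0644] [52.41125727 36.93731371 51.60558824 37.03662355] 0.01641213581728041
pin [44.60227533] [44.35477258]
centre [0.49768624 0.02712274] 0.06062656060213826 [0.05843181 0.05812138 0.0578424  0.05730604 0.05702107 0.05684175
 0.05657187 0.05684848]
```

The notch is at 34.2° and the pin mark at 44.5°, so about 10.3° remain. I'll go slowly, stopping slightly short.

```bash
python3 -m jog '1.2 0 -0.5 -0.03; 2.5 0 -1 -0.065; 3.9 0 -1.5 -0.1; 5.2 0 -1.9 -0.135; 6.2 0 -2.2 -0.16; 6.2 0 -2.2 -0.16; 6.2 0 -2.2 -0.16'
python3 - <<'E'
from arc import *
import pickle
s=r.observe();print(s['tool_pos'],s['wrist_force'])
d=r.snapshot("wrist");pickle.dump(d,open(f"pics/wrist5.pkl","wb"))
f=d["frame"][215:315,430:530,::-1]
cv2.imwrite("pics/z5.png",cv2.resize(f,None,fx=6,fy=6,interpolation=cv2.INTER_NEAREST))
rows([222,223,224],[.016]*3)
E
```

```text
t: 7.48
tool_pos: [0.4632, 0.0153, 0.0473]
tcp_rot: [-1.468, 0.661, -0.661]
wrist_force: [0.5, 1.0, 0.3]
gripper_width: -0.0
[0.46321707 0.01533307 0.04731316] [0.46977844 1.04659455 0.26388691]
lug-angle frame of tool 221.52812047169658 radial 0.03705006317271016 tang -0.015929725071623296 z 0.047291630414861494
0.2 0 -0.1 -0.008; 0.9 0 -0.3 -0.026; 1.5 0 -0.6 -0.043;
```

View pics/z5.png

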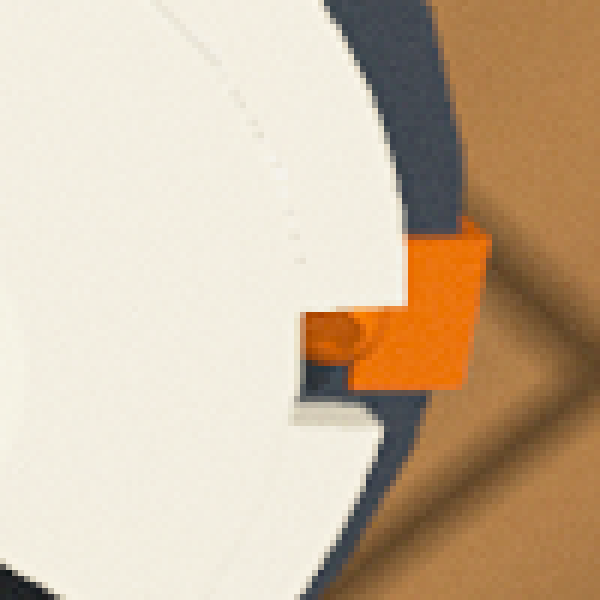

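Run:
```python
from arc import *
d=load("wrist5");k=lambda P:np.array(P)/6-.5+np.array([430,215])
A=lambda w,c=c:np.degrees(np.arctan2(w[:,1]-c[1],w[:,0]-c[0]))
for cc in (c,c+[-.0015,-.001],c+[.0015,.001]):
    n=ray(d,k([(407,306),(384,428),(303,312),(292,425)]),.038)
    print("notch mid",A((n[:1]+n[1:2])/2,cc),A((n[2:3]+n[3:])/2,cc))
    m=ray(d,k([(415,237),(415,389),(440,237),(440,389)]),.0305)
    print("pin",A((m[:1]+m[1:2])/2,cc),A((m[2:3]+m[3:])/2,cc),np.linalg.norm(m[2]-m[3]))
# tangential positions in lens frame, notch edges vs mark edges
t=np.radians(44);T=np.array([-np.sin(t),np.cos(t)])
print("tang mm: notch",((n[:,:2]-c)@T*1e3).round(1)," mark",((m[:,:2]-c)@T*1e3).round(1))
```

```text
notch mid [43.91637845] [44.19062977]
pin [44.70302532] [44.58641931] 0.01647683614933361
notch mid [43.60407009] [43.81311187]
pin [44.39637752] [44.29368285] 0.01647683614933361
notch mid [44.24877301] [44.59704211]
pin [45.02752051] [44.89556565] 0.01647683614933361
tang mm: notch [ 6.2 -6.4  6.  -5.7]  mark [ 8.9 -7.4  8.8 -7.5]
```

```bash
python3 -m jog '0.4 0 -0.1 -0.012; 0.4 0 -0.1 -0.012; 0.4 0 -0.1 -0.012; -4 0 0 -0.012; -8 0 0 -0.012; -8 -20 0 -0.012; -8 -60 0 -0.012; -8 -100 0 -0.012; -8 -100 0 -0.012'
python3 - <<'E'
from arc import *
import pickle
s=r.observe();print(s['tool_pos'],s['wrist_force'])
d=r.snapshot("wrist");pickle.dump(d,open(f"pics/wrist6.pkl","wb"))
cv2.imwrite("pics/w6.png",d["frame"][:,:,::-1])
rows([222],[.0]);rows([222],[0],0)
E
```

```text
t: 8.65
tool_pos: [0.4599, 0.0218, 0.1501]
tcp_rot: [-1.467, 0.646, -0.656]
wrist_force: [-0.4, -0.5, 0.3]
gripper_width: 0.004
[0.45994286 0.02180707 0.15007328] [-0.43459017 -0.46623488  0.29073207]
lug-angle frame of tool 222.23196091218108 radial 0.03613106068861711 tang -0.024208811206644944 z 0.14835616299303372
24.1 0 -0.9 0.004; 
lug-angle frame of tool 222.23196091218108 radial 0.03613106068861711 tang -0.024208811206644944 z 0.14835616299303372
24.2 0 36.1 0.004;
```

View pics/w6.png

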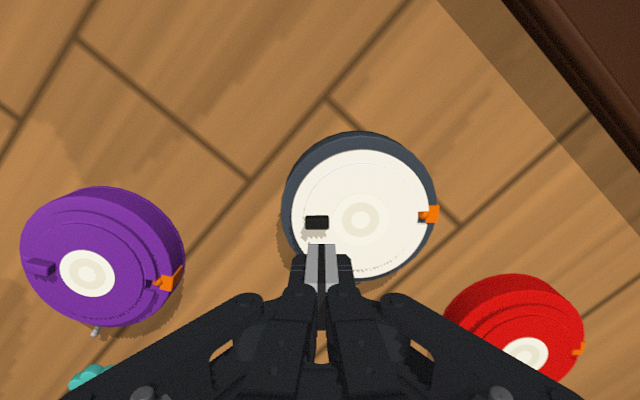

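The finger is clear. The notch at (422,216) shows the orange pin inside it. I'll zoom in to check.

Run:
```python
from arc import *
d=load("wrist6");f=d["frame"][180:250,290:450,::-1]
cv2.imwrite("pics/z6.png",cv2.resize(f[:,100:160],None,fx=8,fy=8,interpolation=cv2.INTER_NEAREST))
```

```text
(no output)
```

View pics/z6.png

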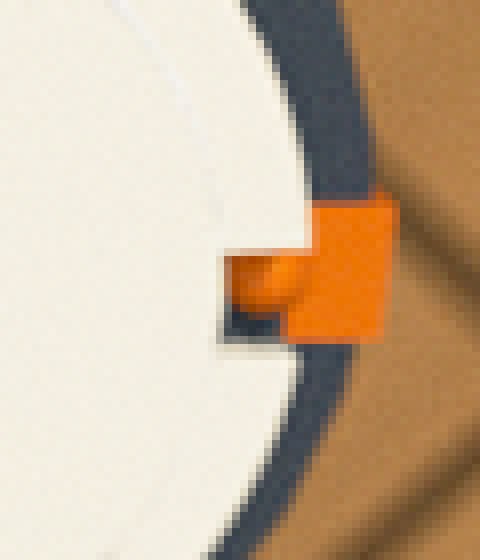

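Run:
```python
from arc import *
d=load("wrist6");k=lambda P:np.array(P)/8-.5+np.array([390,180])
A=lambda w,c=c:np.degrees(np.arctan2(w[:,1]-c[1],w[:,0]-c[0]))
R=cv2.Rodrigues(np.array(d["rvec"]))[0];print("cam",-R.T@np.ravel(d["tvec"]))
n=ray(d,k([(310,250),(298,349),(228,254),(220,341)]),.038)
m=ray(d,k([(320,200),(320,343),(345,200),(345,343)]),.030)
print("widths",np.linalg.norm(n[0]-n[1]),np.linalg.norm(n[2]-n[3]),np.linalg.norm(m[2]-m[3]))
print("notch",A((n[:1]+n[1:2])/2),A((n[2:3]+n[3:])/2),"lug",A(ray(d,[(316.5,222)],.0515)))
print("pin",A((m[:1]+m[1:2])/2),A((m[2:3]+m[3:])/2))
for z in (.0315,.033,.0345):
  q=ray(d,k([(262,319)]),z);t=np.radians(44.3);print(z,"pin low edge tang",(q[0,:2]-c)@[-np.sin(t),np.cos(t)])
g=d["frame"][110:300,270:450];h=cv2.cvtColor(g,cv2.COLOR_RGB2HSV)
```

```text
cam [0.40413801 0.08077955 0.29107355]
widths 0.011447586609220349 0.010053075126125528 0.017042027821771243
notch [44.96325732] [45.77246316] lug [-143.60564876]
pin [44.82631571] [44.70637001]
0.0315 pin low edge tang -0.004151897467542212
0.033 pin low edge tang -0.003516673222098549
0.0345 pin low edge tang -0.002881448976654809
```

Run:
```python
from m import *
d=load("wrist6")
meas(d,(275,125,445,245))
f=d["frame"][195:245,290:350,::-1];cv2.imwrite("pics/z6l.png",cv2.resize(f,None,fx=10,fy=10,interpolation=cv2.INTER_NEAREST))
print(ray(d,[(360,219.5)],.042),proj(d,[[.5015,.028,.042]]))
```

```text
lens c [0.4966 0.0308 0.036 ] r med 0.0575
dark(lug z) 325 [316.5 222.4] [0.4706 0.004  0.05  ] r 0.0373 ang -134.1
dark(lug z) 23 [420.9 220. ] [0.533  0.0631 0.05  ] r 0.0487 ang 41.6
dark(notch z) 325 [316.5 222.4] [ 0.4756 -0.0017  0.032 ] r 0.0387 ang -122.8
dark(notch z) 23 [420.9 220. ] [0.5426 0.0618 0.032 ] r 0.0555 ang 34.0
orange 216 [431.1 213.8] [0.5459 0.0717 0.03  ] r 0.0641 ang 39.6
[[0.49846915 0.02818047 0.042     ]] [[362.39866211 221.86179102]]
```

View pics/z6l.png

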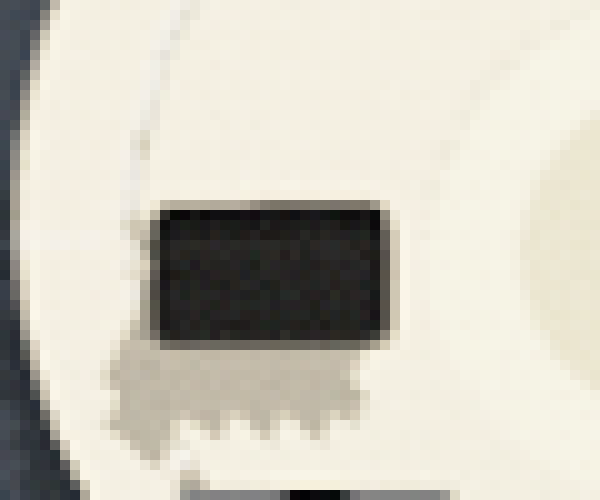

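The arm was still settling in that picture, so I'll repeat it settled.

```bash
python3 -m jog '0 0 0 0; 0 0 0 0; 0 0 0 0'
python3 - <<'E'
from m import *
from cell import r
import pickle
d=r.snapshot("wrist");pickle.dump(d,open("pics/wrist7.pkl","wb"))
meas(d,(275,115,445,240))
s=r.snapshot("scene");pickle.dump(s,open("pics/scene7.pkl","wb"))
f=d["frame"][170:250,385:465,::-1];f=cv2.resize(f,None,fx=6,fy=6,interpolation=cv2.INTER_NEAREST)
cv2.imwrite("pics/z7.png",f)
g=cv2.resize(s["frame"][165:235,265:350,::-1],None,fx=8,fy=8,interpolation=cv2.INTER_NEAREST);cv2.imwrite("pics/s7.png",g)
E
```

```text
t: 9.07
tool_pos: [0.4573, 0.0215, 0.1464]
tcp_rot: [-1.472, 0.653, -0.65]
wrist_force: [0.1, 0.9, 0.3]
gripper_width: -0.0
lens c [0.4971 0.0308 0.036 ] r med 0.0572
dark(lug z) 329 [320.4 226.5] [0.471  0.0042 0.05  ] r 0.0372 ang -134.5
dark(lug z) 25 [425.7 224.6] [0.5331 0.0628 0.05  ] r 0.0483 ang 41.7
dark(notch z) 329 [320.4 226.5] [ 0.4761 -0.0015  0.032 ] r 0.0385 ang -123.0
dark(notch z) 25 [425.7 224.6] [0.543  0.0615 0.032 ] r 0.0553 ang 33.8
orange 228 [436.3 218.3] [0.5465 0.0716 0.03  ] r 0.0641 ang 39.6
```

View pics/z7.png

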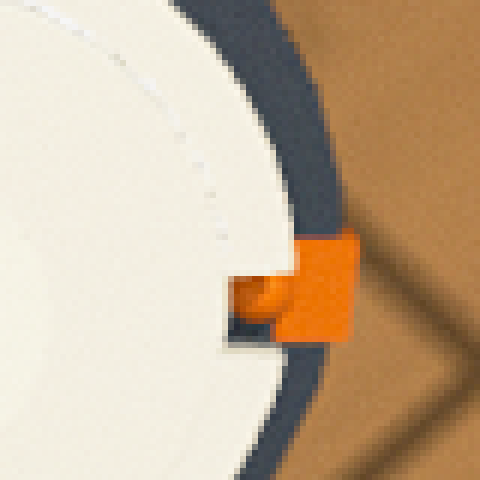

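View pics/s7.png

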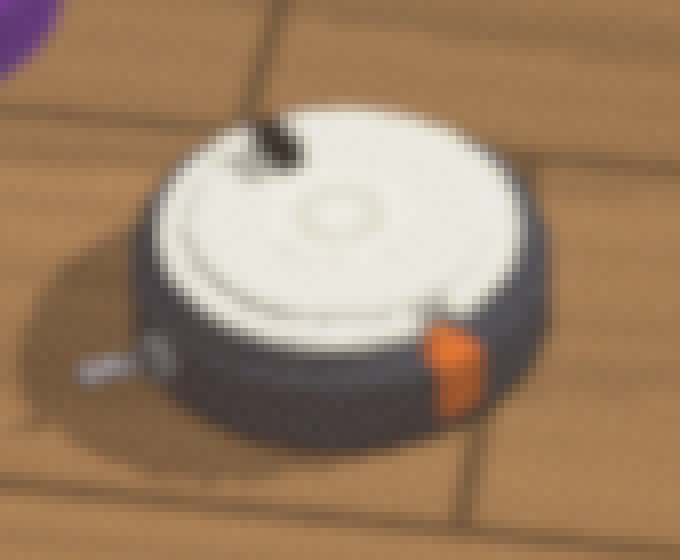

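Run:
```python
from arc import *
d=load("wrist7");s=load("scene7")
# ring centre in wrist7: fit from colour ring
f=d["frame"];g=f[195:260,335:400].astype(int);
cv2.imwrite("pics/ring.png",cv2.resize(np.clip((g-190)*4,0,255).astype(np.uint8)[:,:,::-1],None,fx=8,fy=8,interpolation=cv2.INTER_NEAREST))
k=lambda P:np.array(P)/6-.5+np.array([385,170])
m=ray(d,k([(305,238),(305,341),(325,237),(325,341)]),.030)
n=ray(d,k([(296,272),(282,350),(230,277),(225,345)]),.038)
l=ray(d,[(320.4,225.5)],.052)
np.set_printoptions(suppress=True,precision=4)
print("mark",m,(m[0]+m[1])/2,(m[2]+m[3])/2);print("notch",n,(n[0]+n[1])/2,(n[2]+n[3])/2);print("lug",l)
w=(n[0]+n[1])/2-l[0];print("lug->notch dir",np.degrees(np.arctan2(w[1],w[0])),np.hypot(*w[:2]))
w=(n[2]+n[3])/2-l[0];print("lug->notch in dir",np.degrees(np.arctan2(w[1],w[0])),np.hypot(*w[:2]))
w=(m[0]+m[1])/2-l[0];print("lug->mark dir",np.degrees(np.arctan2(w[1],w[0])),np.hypot(*w[:2]))
# scene prediction
C=np.array([.5015,.0285])
for a in(42,44.5,47):
    t=np.radians(a);u=np.array([np.cos(t),np.sin(t)]);T=np.array([-u[1],u[0]])
    P=[np.r_[C+.059*u+.00625*T,.038],np.r_[C+.059*u-.00625*T,.038],np.r_[C+.07*u+.008*T,.03],np.r_[C+.07*u-.008*T,.03],np.r_[C-.037*u,.052]]
    print(a,((proj(s,P)+.5-[265,165])*8).round(0).tolist())
```

```text
mark [[0.5394 0.0767 0.03  ]
 [0.5516 0.066  0.03  ]
 [0.5415 0.0788 0.03  ]
 [0.5538 0.068  0.03  ]] [0.5455 0.0714 0.03  ] [0.5476 0.0734 0.03  ]
notch [[0.5381 0.0726 0.038 ]
 [0.5456 0.0633 0.038 ]
 [0.5318 0.0659 0.038 ]
 [0.539  0.0584 0.038 ]] [0.5418 0.068  0.038 ] [0.5354 0.0621 0.038 ]
lug [[0.4698 0.0055 0.052 ]]
lug->notch dir 40.92015042803842 0.09531854111095468
lug->notch in dir 40.79506164972985 0.08662219709780601
lug->mark dir 41.015002602301514 0.10031368398764198
42 [[454.0, 315.0], [421.0, 330.0], [477.0, 351.0], [435.0, 370.0], [277.0, 130.0]]
44.5 [[460.0, 311.0], [428.0, 327.0], [485.0, 347.0], [444.0, 367.0], [273.0, 132.0]]
47 [[466.0, 308.0], [435.0, 324.0], [491.0, 342.0], [452.0, 363.0], [269.0, 134.0]]
```

View pics/ring.png

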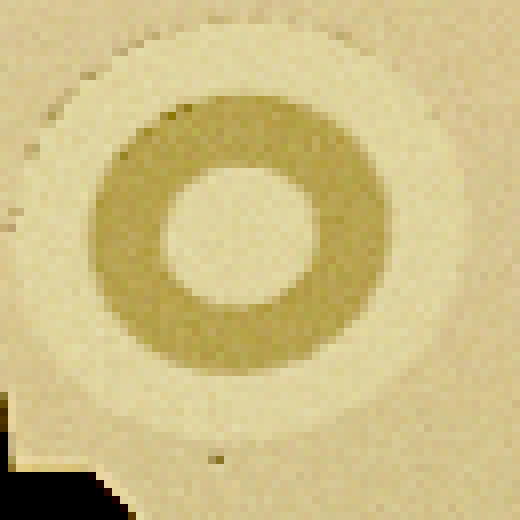

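Lug, notch and mark are collinear within about 0.2°. I'll move over the lens centre and go down to near contact.

```bash
python3 -m jog '8 0 12 0; 16 0 24 0; 25 0 37 0; 25 30 37 0; 25 60 37 0; 25 80 37 0; 25 92 37 0; 25 98 37 0; 25 98 37 0; 25 98 37 0'; python3 -c "
from cell import r
s=r.observe();print(s['tool_pos'],s['wrist_force'],s['wrist_torque'])"
```

```text
t: 10.42
tool_pos: [0.5026, 0.0279, 0.0499]
tcp_rot: [-1.47, 0.65, -0.652]
wrist_force: [-0.3, 0.9, 0.2]
gripper_width: -0.001
[0.50264457 0.02790221 0.04992708] [-0.28248023  0.90812683  0.24921662] [-0.02493737  0.05753165  0.02706316]
```

```bash
python3 -m jog '0 3 0 0; 0 6 0 0; 0 7 0 0; 0 8 0 0; 0 8.5 0 0; 0 9 0 0; 0 9 0 0'
```

```text
t: 11.3
tool_pos: [0.5019, 0.0278, 0.0403]
tcp_rot: [-1.471, 0.652, -0.651]
wrist_force: [-2.3, 0.1, 2.6]
gripper_width: 0.0
```

```bash
python3 -m jog '0 0.5 0 0; 0 1 0 0; 0 1.5 0 0; 0 2 0 0; 0 2 0 0'; python3 -m jog '0 0.5 0 0; 0 1 0 0; 0 1.5 0 0; 0 2 0 0; 0 2 0 0'
```

```text
t: 11.92
tool_pos: [0.502, 0.0279, 0.0382]
tcp_rot: [-1.471, 0.652, -0.651]
wrist_force: [-1.3, -0.4, 1.1]
gripper_width: 0.002
t: 12.55
tool_pos: [0.502, 0.0279, 0.0371]
tcp_rot: [-1.471, 0.652, -0.651]
wrist_force: [-4.1, -0.0, 10.1]
gripper_width: -0.001
```

At 10 N the tip is at z = 0.0371, against 0.037 for a seated lens. I'll press slightly more, then lift straight off.

```bash
python3 -m jog '0 0.5 0 0; 0 0.8 0 0; 0 0.8 0 0; 0 0.8 0 0'; python3 -m jog '0 -3 0 0; 0 -10 0 0; 0 -40 0 0; 0 -80 0 0; 0 -110 0 0; -25 -110 -37 0; -25 -110 -37 0;-25 -110 -37 0;-25 -110 -37 0'
python3 - <<'E'
from m import *
from cell import r
d=r.snapshot("wrist");s=r.snapshot("scene");t=r.snapshot("top")
cv2.imwrite("pics/w8.png",d["frame"][:,:,::-1])
g=cv2.resize(s["frame"][165:235,265:350,::-1],None,fx=8,fy=8,interpolation=cv2.INTER_NEAREST);cv2.imwrite("pics/s8.png",g)
E
```

```text
t: 13.05
tool_pos: [0.502, 0.0279, 0.037]
tcp_rot: [-1.471, 0.652, -0.651]
wrist_force: [-6.2, -0.6, 18.6]
gripper_width: 0.002
t: 14.18
tool_pos: [0.4589, 0.0217, 0.1455]
tcp_rot: [-1.47, 0.651, -0.652]
wrist_force: [0.1, -0.6, 0.2]
gripper_width: -0.0
```

View pics/w8.png

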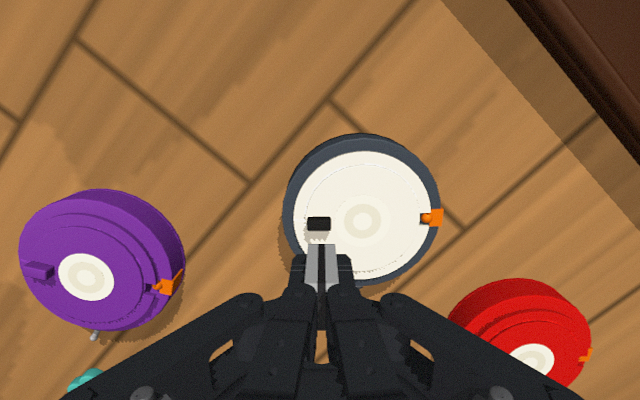

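View pics/s8.png

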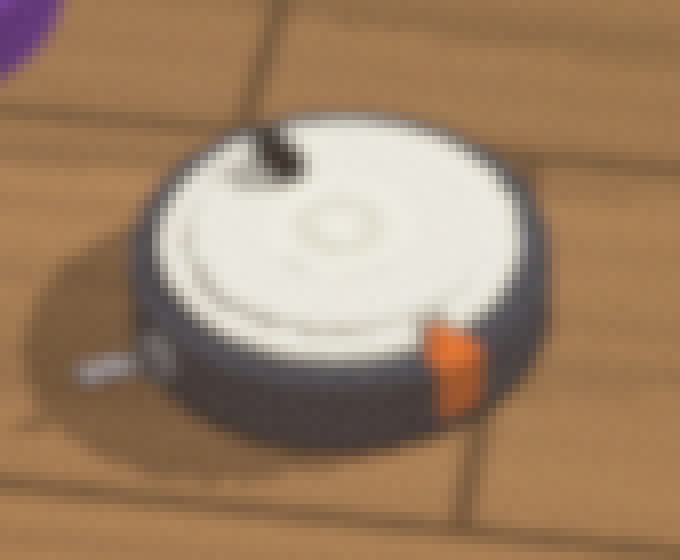

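The lens sits lower: the ring centre dropped from 213 to 225 in the zoomed scene view. The pin fills the notch at (425,217) in the wrist view, and the switch lever looks unchanged. Handing in.

```bash
python3 -c "
from cell import r
print(r.sign_off())"
```

```text
the job is handed in; nothing more can be done
None
```

The lens is turned into line and pressed home on the rim. I handed the job in at about 14.3 s with the arm clear of everything.

- **Turning:** I pushed the lug with the shut fingertips, about 120° anticlockwise. The wrist force stayed at about 1 N in the readings at the end of each move. Before pressing, the lug, notch and pin mark lined up within about 0.2° in the wrist picture.
- **Pressing:** I pressed at the centre of the lens. The fingertip stopped at z = 0.037 m, the height given for a seated lens, and moved only 0.1 mm more when the force rose from 10 N to 18.6 N. That is above the "8 to 12 N is ample" you gave, but well under the limits.
- **Final pictures:** The lens sits about 5 mm lower, the pin is in the notch and the switch lever looks unmoved. The arm never went low anywhere except over the light. I did not measure the plate, cup, teether or forks again.
- **Disagreement:** In the last alignment check the wrist camera put the lens centre about 3 mm from the earlier measurements. I therefore judged the alignment only by comparing features within the same picture.

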